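# Release the thick attenuator from its gravity dispenser

### The arm

A 6-joint arm with a two-finger parallel gripper is mounted at the origin on the work surface. World frame = base frame: x ahead of the robot, y to its left, z up, the work surface at z = 0. Lengths are in m, angles in rad, forces in N, time in s.
With the tool pointing down it reaches from about 0.375 to 0.9 m from the base axis. Payload 3.1 kg.
Tool frame: the origin (TCP) lies midway between the tips of the shut fingers; the grasp point (between the pads) lies 19 mm behind it; z points along the fingers, y is the line along which they close (so a half turn about z gives the same grasp; the last joint's range is limited). The gripper opens to 85 mm and grips with 20 to 120 N. Pads are 22 mm wide; open, the fingers measure 114 mm over their backs; the gripper's body (76 mm by 85 mm) begins 54 mm behind the grasp point. The pads swing forward as they close: fully open they stand 13 mm farther back than shut.
Start: joints at [1.034, 0.527, 1.433, -0, 1.181, -0.178], TCP at [0.219, 0.585, 0.231] pointing down, gripper open.
Joint ranges: [-3.08, 3.08], [-0.75, 2.2], [0.22, 2.44], [-1.43, 4.57], [0, 2.65], [-2.85, 2.85]. Speed limits (rad/s): [2.79, 2.79, 3.14, 3.14, 3.14, 3.14].

### API

Orientations are given as a unit quaternion [x, y, z, w].
In Python, from station import manip gives the robot as it stands.
- The arm moves only by the tool step_arm, never from a script. Its argument "targets" is text: rows parted by semicolons, each of 4 numbers parted by spaces: the shift along the tool's x, y, z in mm, then the turn about the tool's z in degrees. A call has 1 to 12 rows; each row is the pose to reach, as a shift and turn from the pose commanded when the call began, along the tool's axes at that moment; what a row does not reach only later rows make up. A row lasts 1/10 s, in which the tool goes at most 50 mm and 8.59 degrees, less where a joint would pass 70% of its speed; a pose out of reach is approached as far as the arm can. A call with a gripper value outside its range is refused whole. "gripper" is the closure, from 0 (fully open) to 1 (shut), set as the call begins (left out, the last holds). The fingers move at their own pace and stop on an object; "squeeze" is the grip in N (left out, the last holds). Time passes only in rows, so rows that repeat a pose let the fingers close. It gives the time, the measured TCP pose, the force, the opening and the grip force at its end, in the units of the state.
- manip.sense(): the state, without advancing time (a new reading comes with each control period).
- manip.snapshot(name): name is "scene" or "top" or "wrist"; returns the picture (480x640x3 uint8, red, green, blue); there is no depth.
- manip.get_calibration(name): a dict with "fov_y" (degrees; the focal length in pixels is half the picture's height over the tangent of half this angle, whatever the lens; pixels are square), "cx", "cy" (the principal point, pixels), "extrinsics" (4x4, takes a point from camera to world coordinates); the wrist camera has in their place "tool_from_camera" (4x4, takes a point from camera to tool coordinates, whose origin is the TCP and whose axes are the flange's). Camera axes: x right, y down, z forward; pixel columns grow to the right and rows downward; lengths in m; the calibration is good to about 2 mm. A picture is of the moment at which its call begins: read the wrist's pose just before it. get_calibration takes no time and is no camera call.
- manip.sign_off(): hands the job in; it is judged then, once.
Trained networks look in the newest picture that a camera, given by its name, has taken for a name from the list of things; names that differ only in an ending like _2 or _b are one class to them, and where a whole thing is asked for, a point or a joint stands for the part that bears it (a point fixed in the world has none). Each returns a list of dicts, best first, with "p" (0 to 1); they miss things now and then, are a little off and sometimes report something else, mostly with a low value. They report only what shows in the picture. A call takes as long as a camera call.
- manip.recognise(camera, query): "position" ([column, row] in pixels, amid what is visible of it).
- manip.masks_of(camera, query): "pixels" (480x640 bool, what is visible of it) and "position" ([column, row] in pixels, amid what is visible of it).
- manip.mark_of(camera, query): "position" ([column, row] in pixels: a listed point, or the origin of a listed thing).
The state is a dict: "t": time; "q": joint angles; "qd": joint speeds; "tau": joint torques, N m; "tcp_pos": TCP position; "tool_rot": TCP orientation; "force": force on the tool from outside, world axes, zero at the start; "ft_torque": the same for the moment, N m; "finger_gap": opening from 0.0 (shut) to 1.0 (fully open); "gripper_force": force on a finger pad.
Only numpy, scipy, OpenCV 4.12 (cv2) and the standard library are available. Lean on these libraries where they do the work, as an engineer would, in place of code of your own. Each camera call takes 0.05 s, during which the arm holds its last target. There are 200 camera calls.

### The job

Two barrel-shaped attenuators wait behind the gates of two identical gravity dispensers. With the fingertips press the black paddle of the dispenser that holds the thicker barrel right down, so that the other end of its rocking lever lifts the gate and the barrel rolls by itself into the catch tray, then let the lever come back so that the gate is shut again. Touch neither the barrels nor the gates, pick nothing up, and leave the other dispenser and the things standing around as they are.

Things in the scene. Friction and masses are not known exactly. Their poses are not given: they have to be found in the camera images.
- disp_thick: the dispenser that holds the thick barrel (the other is identical): fixed, grey base plate 270 x 245 x 6 mm; origin on the bench under the lever pivot, z up. Its lane (dark steel, 58 mm wide) is centred at local y=+85 mm and slopes down 12 degrees towards local -x. The lever runs across, along local y: black paddle at y=-92 mm, gate over the lane at y=+85 mm, between two posts 138 mm high
- thick_center (a point): centre of the thick barrel: loose finned aluminium attenuator with steel ends, 30 mm diameter, 48 mm long, lying across the sloping lane behind the gate, about 64 mm above the bench at the start; about 25 mm up when it has rolled into the tray. It clears the gate when the lever is at 0.31 to 0.35 rad, and needs about half a second to roll into the tray
- tray_thick (a point): centre of the floor of the catch tray at the low end of that dispenser's lane; grey, 85 x 62 mm inside, walls up to 50 mm above the bench
- pivot_thick (a point): middle of that dispenser's lever pivot, 125 mm above the bench; the pivot axis is level, along the dispenser's local x
- paddle_thick (a point): thick barrel's dispenser: top centre of the black press paddle (40 x 40 x 8 mm, on a 12 mm wide steel beam) of that lever, outside the lane; at rest 150 mm above the bench, with the paddle end of the lever tilted up 0.22 rad; fully pressed it is 45 mm lower. It moves with the lever; axes as the lever
- lever_thick (a joint): thick barrel's dispenser: tilt of that rocking lever, rad: 0 at rest (gate shut), 0.48 at the stop with the paddle fully down (gate fully lifted). A spring returns it: about 2 N on the paddle to start, 4.5 N at the stop
- gate_thick (a point): thick barrel's dispenser: steel gate tongue 6 x 18 mm in section hanging from that lever's other end into the lane, 3 mm above its floor when shut; rises as the paddle goes down. This point is the middle of the tongue, 58 mm tall, and moves with the lever
- disp_thin: the dispenser that holds the thin barrel: identical to disp_thick in size and layout, with its own place and yaw
- thin_center (a point): centre of the thin barrel: same kind and length, 18 mm diameter, lying behind the gate of its own dispenser
- paddle_thin (a point): thin barrel's dispenser: press paddle, as paddle_thick
- lever_thin (a joint): thin barrel's dispenser: lever tilt, as lever_thick
- gate_thin (a point): thin barrel's dispenser: gate, as gate_thick
- adapter_a: brass coaxial adapter standing on end, 26 mm diameter, 36 mm high; origin under its centre; bystander
- adapter_b: another such adapter, 36 mm high; bystander
- adapter_c: another such adapter, 36 mm high; bystander
- module: small aluminium module 50 x 35 x 20 mm; origin under its centre; bystander
- mug: white mug 90 mm high, standing at the back of the bench; origin under its centre; bystander

How it is judged:
By the outcome, as a careful person would: the job done as asked, in the order asked, and still so for the second after the job is handed in, with the robot touching nothing.
It also fails if it takes over 32 s, if anything falls off the work surface, if the arm or the gripper's body presses on something with over 40 N, if the wrist force passes 120 N, or if a joint passes its speed limit or range.

## Working session

There is one attempt and no reset: what is moved stays moved. The work goes in short steps, Python scripts to look and compute and a tool call to move; the robot and the scene stay as the last step left them, time stands still between calls to the robot, and variables do not carry over. Pictures are saved under pics/ and viewed, at most 10 in all, crops included, and the job is handed in when it is done.

Besides the shell and the picture viewer there is one more tool, called after "Call:" by a JSON object that holds its "method" and its "body", one argument or row to a line. step_arm: Moves the arm, as the interface text tells. Its arguments: {"type":"object","properties":{"targets":{"type":"string"},"gripper":{"type":"number"},"squeeze":{"type":"number"}},"required":["targets"]}

```bash
mkdir -p pics
cat > h.py <<'E'
import numpy as np, cv2
from station import manip
def cal(n):
    c=manip.get_calibration(n); f=240/np.tan(np.radians(c["fov_y"])/2); return f,c["cx"],c["cy"],np.array(c["extrinsics"])
def ray(n,p):
    f,cx,cy,E=cal(n); d=E[:3,:3]@np.array([(p[0]-cx)/f,(p[1]-cy)/f,1]); return E[:3,3],d/np.linalg.norm(d)
def atz(n,p,z):
    o,d=ray(n,p); return o+d*(z-o[2])/d[2]
def tri(a,b):
    A=0;B=0;
    for n,p in (a,b):
        o,d=ray(n,p); M=np.eye(3)-np.outer(d,d); A=A+M; B=B+M@o
    return np.linalg.solve(A,B)
def proj(n,X):
    f,cx,cy,E=cal(n); c=E[:3,:3].T@(np.array(X)-E[:3,3]); return [round(f*c[0]/c[2]+cx),round(f*c[1]/c[2]+cy)]
E
python3 - <<'E'
from h import *
for n in("scene","top"):
    im=manip.snapshot(n); cv2.imwrite(f"pics/{n}0.png",im[:,:,::-1])
Z={"paddle_thick":.15,"paddle_thin":.15,"thick_center":.064,"thin_center":.06,"pivot_thick":.125,"gate_thick":.09,"gate_thin":.09,"disp_thick":0,"disp_thin":0,"tray_thick":.01,"adapter_a":0,"module":0,"mug":0}
for q,z in Z.items():
    for n in("top","scene"):
        r=manip.mark_of(n,q)
        print(q,n,[(round(d["p"],2),np.round(d["position"]).tolist(),np.round(atz(n,d["position"],z)[:2],3).tolist()) for d in r[:4]])
s=manip.sense();print(s["t"],s["tcp_pos"],s["tool_rot"])
print(cal("top")[3],cal("scene")[3])
E
```

```text
paddle_thick top [(0.79, [282.0, 246.0], [0.585, 0.106]), (0.2, [239.0, 254.0], [0.57, 0.197])]
paddle_thick scene [(0.83, [361.0, 219.0], [0.589, 0.103])]
paddle_thin top [(0.73, [473.0, 254.0], [0.562, -0.292]), (0.24, [246.0, 259.0], [0.56, 0.182]), (0.24, [279.0, 244.0], [0.591, 0.112])]
paddle_thin scene [(0.85, [119.0, 236.0], [0.556, -0.292]), (0.68, [453.0, 250.0], [0.713, 0.213])]
thick_center top [(0.46, [210.0, 248.0], [0.592, 0.277])]
thick_center scene [(0.61, [453.0, 248.0], [0.59, 0.284])]
thin_center top [(0.48, [387.0, 268.0], [0.539, -0.122])]
thin_center scene [(0.71, [230.0, 263.0], [0.541, -0.12]), (0.66, [228.0, 251.0], [0.5, -0.119])]
pivot_thick top [(0.71, [241.0, 251.0], [0.579, 0.196])]
pivot_thick scene [(0.61, [408.0, 222.0], [0.576, 0.195]), (0.6, [387.0, 310.0], [0.798, 0.075]), (0.4, [400.0, 279.0], [0.734, 0.12])]
gate_thick top []
gate_thick scene [(0.76, [449.0, 236.0], [0.585, 0.275])]
gate_thin top [(0.6, [390.0, 275.0], [0.523, -0.126])]
gate_thin scene [(0.73, [229.0, 251.0], [0.546, -0.12]), (0.37, [117.0, 237.0], [0.458, -0.311])]
disp_thick t
[... 740 characters left out ...]
52.0, 298.0], [0.469, -0.277])]
module scene [(0.61, [144.0, 271.0], [0.443, -0.277])]
mug top [(0.8, [312.0, 160.0], [0.805, 0.045])]
mug scene [(0.67, [357.0, 384.0], [0.811, 0.033])]
1.4 [0.21884973 0.58539822 0.23129758] [ 1.77955671e-01  9.84038505e-01 -1.03641729e-05 -8.05063582e-06]
[[-0.01646159 -0.9960232   0.08756028  0.48222075]
 [-0.99963153  0.01828483  0.02006148  0.00158774]
 [-0.02158273 -0.08719777 -0.9959572   1.31615142]
 [ 0.          0.          0.          1.        ]] [[ 0.23668901  0.52461424 -0.81777638  1.363928  ]
 [ 0.97152663 -0.11853148  0.20514945 -0.17272507]
 [ 0.01069207 -0.84304815 -0.53773181  0.62832359]
 [ 0.          0.          0.          1.        ]]
```

View pics/scene0.png

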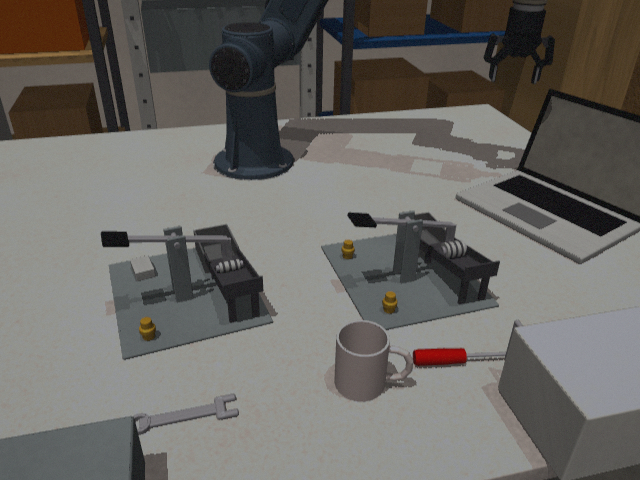

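View pics/top0.png

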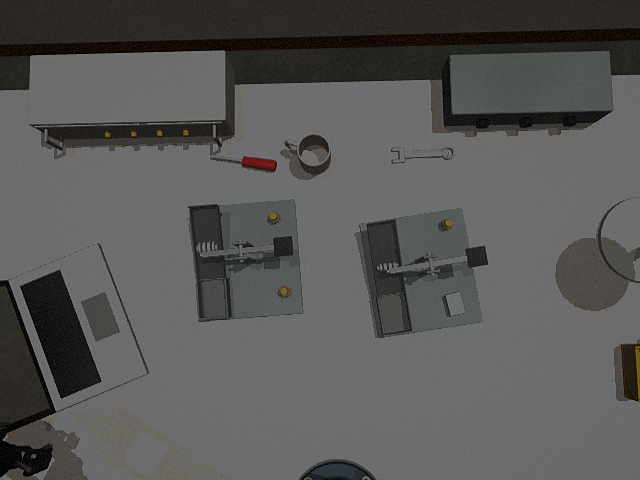

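The scene picture shows the thick barrel at about (453,248), in the right-hand dispenser at world y>0. The thin one is at (230,266). The paddle to press is at (361,219) in the scene view and (282,246) from the top. The laptop screen's corner near the gripper is at about (520,165) in the scene view and (50,405) from the top, so I'll check the path against it.

Run:
```python
from h import *
import cv2
P=[]
for n in("top","scene"):
    manip.snapshot(n)
    m=manip.masks_of(n,"paddle_thick")
    for d in m[:2]:
        ys,xs=np.nonzero(d["pixels"]); print(n,round(d["p"],2),d["position"],len(xs),xs.min(),xs.max(),ys.min(),ys.max())
    for q in("thick_center","thin_center"):
        for d in manip.masks_of(n,q)[:2]:
            ys,xs=np.nonzero(d["pixels"]); print(n,q,round(d["p"],2),d["position"],len(xs),cv2.minAreaRect(np.c_[xs,ys].astype(np.float32))[1])
print("paddle",tri(("top",[282,246]),("scene",[361,219])),"piv",tri(("top",[241,251]),("scene",[408,222])))
print("barrel",tri(("top",[210,248]),("scene",[453,248])))
print("hinge",tri(("top",[50,405]),("scene",[520,168])), atz("scene",[520,168],.02),"tcp px",proj("top",[.219,.585,.231]),proj("scene",[.219,.585,.231]))
print("hinge top .02", atz("top",[50,405],.02),"low corner",atz("top",[147,373],.01))
# yaw from plate corners
c=[atz("top",p,.006)[:2] for p in([190,207],[295,200],[302,314],[200,321])]
print(np.round(c,3))
s=manip.sense()
from scipy.spatial.transform import Rotation as R
r=R.from_quat(s["tool_rot"]); t=s["tcp_pos"]
for w in([.3,.42,.33],[.45,.2,.30],[.588,.104,.20],[.588,.104,.15]): print(w,np.round(1000*r.inv().apply(np.array(w)-t)))
```

```text
top 0.61 [264.6, 246.2] 865 201 293 237 256
top thick_center 0.65 [204.5, 246.5] 204 (10.18233871459961, 22.344575881958008)
top thin_center 0.61 [387.8, 264.4] 133 (7.57271146774292, 19.997840881347656)
scene 0.9 [387.5, 225.2] 845 348 455 211 240
scene thick_center 0.77 [451.9, 246.5] 367 (16.0, 26.0)
scene thin_center 0.51 [229.3, 267.0] 243 (10.196470260620117, 27.01170539855957)
paddle [0.58544876 0.10500601 0.14726573] piv [0.57826325 0.19544065 0.12540211]
barrel [0.5927148  0.279312   0.06684613]
hinge [0.24068885 0.64533247 0.03050518] [0.22193067 0.65392208 0.02      ] tcp px [30, 438] [512, 88]
hinge top .02 [0.24029518 0.65503522 0.02      ] low corner [0.30828659 0.43483703 0.01      ]
[[0.696 0.337]
 [0.707 0.087]
 [0.438 0.074]
 [0.426 0.313]]
[0.3, 0.42, 0.33] [-134. -127.  -99.]
[0.45, 0.2, 0.3] [-351. -280.  -69.]
[0.588, 0.104, 0.2] [-514. -322.   31.]
[0.588, 0.104, 0.15] [-514. -322.   81.]
```

The left dispenser (y>0) holds the thick barrel: its mask measures 16×26 px against 10×27 px for the other. The paddle is at about (0.586, 0.105), z 0.148, which matches the expected 0.15. I'm moving over it with the fingers shut, first up and away from the laptop.

Call:
{"method": "step_arm", "body": {
  "targets": "-20 -20 -25 0;-45 -45 -50 0;-75 -70 -75 0;-110 -95 -85 0;-145 -120 -90 0;-185 -145 -90 0;-225 -170 -90 0;-265 -192 -90 0;-305 -214 -85 0;-345 -236 -75 0;-385 -257 -60 0;-425 -277 -45 0",
  "gripper": 1
}}

```text
t: 3.0
tcp_pos: [0.5211, 0.1755, 0.2763]
tool_rot: [0.178, 0.984, 0.0, 0.001]
force: [0.4, 1.3, 0.0]
finger_gap: -0.002
gripper_force: 0.0
```

Call:
{"method": "step_arm", "body": {
  "targets": "-35 -18 15 0;-65 -34 35 0;-87 -44 60 0;-87 -44 76 0;-87 -44 76 0"
}}

```text
t: 3.5
tcp_pos: [0.5846, 0.1045, 0.1976]
tool_rot: [0.179, 0.984, -0.0, -0.003]
force: [0.3, 0.2, -0.7]
finger_gap: 0.0
gripper_force: 0.0
```

Run:
```python
from h import *
s=manip.sense(); print(s["t"],s["tcp_pos"],s["force"],s["finger_gap"])
a=manip.snapshot("scene"); b=manip.snapshot("top"); w=manip.snapshot("wrist")
z=lambda im:cv2.resize(im[150:300,270:470],(400,300),interpolation=2)
o=np.vstack([np.hstack([z(a),cv2.resize(b[180:330,170:370],(400,300))]),np.hstack([cv2.resize(w,(400,300)),np.zeros((300,400,3),np.uint8)])])
cv2.imwrite("pics/c1.png",o[:,:,::-1])
```

```text
3.5 [0.58456497 0.10453058 0.19755794] [ 0.25993467  0.19569986 -0.72037112] 0.00017896596623194925
```

View pics/c1.png

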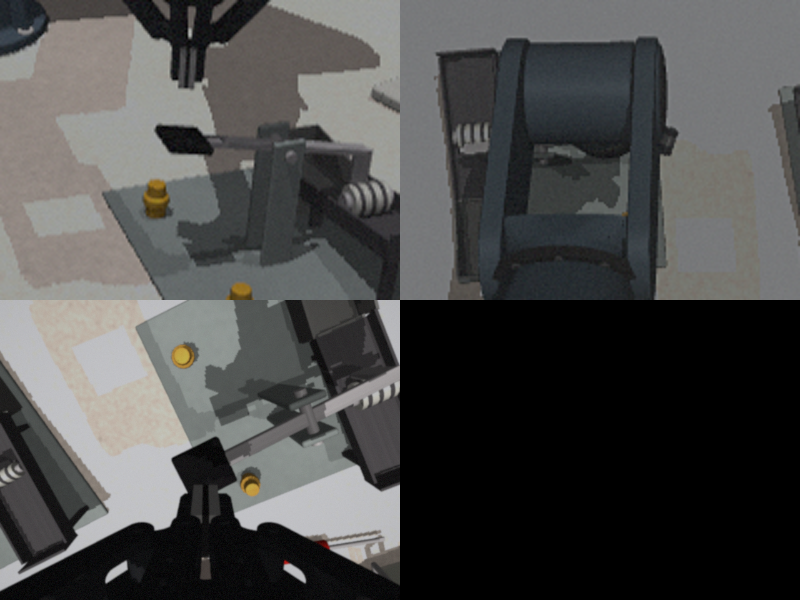

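The close view shows the shut fingertips above the paddle. In the wrist picture the paddle centre is at about (326,264). I'll check that number before pressing.

Run:
```python
from h import *
s=manip.sense();c=manip.get_calibration("wrist"); f=240/np.tan(np.radians(c["fov_y"])/2);T=np.array(c["tool_from_camera"])
from scipy.spatial.transform import Rotation as R
r=R.from_quat(s["tool_rot"])
for p in [[326,264]]+[d["position"] for d in manip.mark_of("wrist","paddle_thick")]:
    d=T[:3,:3]@np.array([(p[0]-c["cx"])/f,(p[1]-c["cy"])/f,1]); o=T[:3,3]
    k=(s["tcp_pos"][2]-.15-o[2])/d[2]; t=o+d*k; print(p,t*1000, r.apply(t)+s["tcp_pos"])
```

```text
[326, 264] [ 3.74956217 -1.95869085 51.1314153 ] [0.58208797 0.10532406 0.14999526]
[329.5, 272.6] [-0.63489134 -0.27961443 51.1314153 ] [0.58678277 0.10536406 0.15000056]
```

Call:
{"method": "step_arm", "body": {
  "targets": "0 0 25 0;0 0 44 0;0 0 56 0;0 0 68 0;0 0 80 0;0 0 88 0;0 0 88 0"
}}

```text
t: 4.4
tcp_pos: [0.5865, 0.1059, 0.1119]
tool_rot: [0.178, 0.984, 0.0, 0.0]
force: [-0.0, 1.9, 5.2]
finger_gap: 0.0
gripper_force: 2.1
```

Call:
{"method": "step_arm", "body": {
  "targets": "0 0 3 0;0 0 6 0;0 0 6 0;0 0 6 0"
}}

```text
t: 4.8
tcp_pos: [0.5866, 0.1057, 0.1069]
tool_rot: [0.178, 0.984, 0.0, 0.001]
force: [0.5, 1.5, 5.7]
finger_gap: -0.005
gripper_force: 2.2
```

Call:
{"method": "step_arm", "body": {
  "targets": "0 0 2 0;0 0 4 0;0 0 4 0;0 0 4 0"
}}

```text
t: 5.2
tcp_pos: [0.5868, 0.106, 0.1055]
tool_rot: [0.178, 0.984, 0.001, 0.001]
force: [-3.6, 1.4, 19.3]
finger_gap: -0.003
gripper_force: 9.0
```

Run:
```python
from h import *
s=manip.sense(); print(s["t"],s["tcp_pos"],s["force"])
a=manip.snapshot("scene"); print(manip.mark_of("scene","thick_center"))
w=manip.snapshot("wrist")
o=np.hstack([cv2.resize(a[150:330,290:510],(400,327),interpolation=2),cv2.resize(w,(400,327))])
cv2.imwrite("pics/c2.png",o[:,:,::-1])
```

```text
5.2 [0.58680863 0.10598605 0.10553833] [-3.59826214  1.35416967 19.25650894]
[{'position': [414.5, 225.5], 'p': 0.39}]
```

View pics/c2.png

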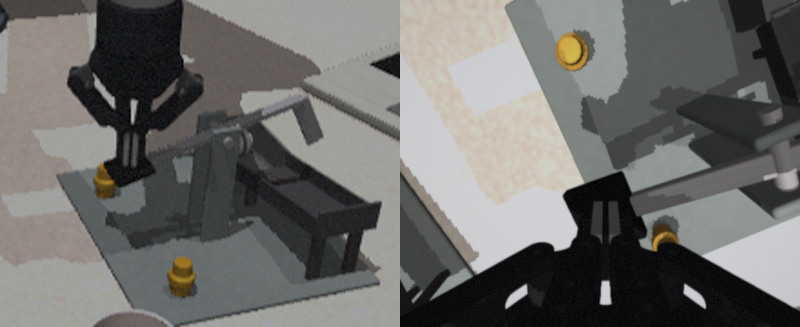

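The lever is at its stop (force 19 N), the gate is up and the lane is empty. I'll raise the tool gently so the lever follows it back.

Call:
{"method": "step_arm", "body": {
  "targets": "0 0 -8 0;0 0 -16 0;0 0 -24 0;0 0 -32 0;0 0 -40 0;0 0 -48 0;0 0 -58 0;0 0 -75 0;0 0 -100 0;0 0 -140 0;0 0 -180 0;0 0 -180 0"
}}

```text
t: 6.55
tcp_pos: [0.5889, 0.1056, 0.2885]
tool_rot: [0.178, 0.984, 0.001, 0.006]
force: [0.8, -0.3, 0.6]
finger_gap: 0.001
gripper_force: 0.0
```

Call:
{"method": "step_arm", "body": {
  "targets": "40 20 0 0;85 40 0 0;125 65 0 0;165 85 0 0;200 110 0 0;235 130 0 0;270 150 0 0;300 170 0 0;300 170 0 0;300 170 0 0"
}}

```text
t: 7.55
tcp_pos: [0.3633, 0.3697, 0.2815]
tool_rot: [0.177, 0.984, -0.001, -0.001]
force: [0.1, -0.2, 0.7]
finger_gap: -0.003
gripper_force: 0.0
```

Run:
```python
from h import *
s=manip.sense(); print(s["t"],s["tcp_pos"],s["force"])
a=manip.snapshot("scene"); b=manip.snapshot("top")
for n in("top","scene"):print(n,[(d["p"],d["position"],atz(n,d["position"],.025)) for d in manip.mark_of(n,"thick_center")])
o=np.hstack([cv2.resize(a[150:330,290:510],(400,327),interpolation=2),cv2.resize(b[180:345,165:365],(400,327),interpolation=2)])
cv2.imwrite("pics/c3.png",o[:,:,::-1])
```

```text
7.55 [0.3632715  0.3696761  0.28153908] [ 0.12011422 -0.15799786  0.70667784]
top [(0.75, [214.1, 309.5], array([0.45241946, 0.27553891, 0.025     ]))]
scene [(0.56, [415.7, 223.8], array([0.43194791, 0.28092378, 0.025     ])), (0.37, [142.3, 272.6], array([ 0.48493577, -0.27631614,  0.025     ]))]
```

View pics/c3.png

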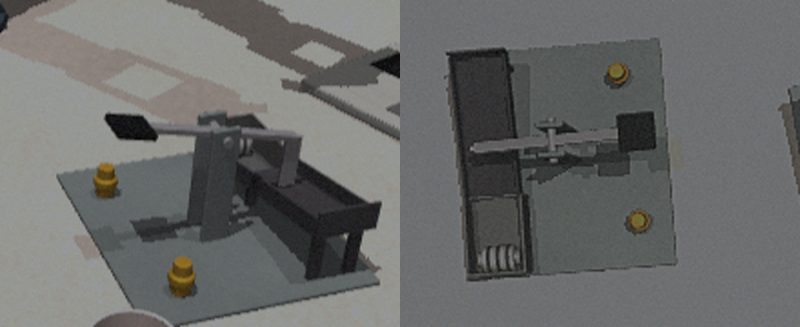

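The thick barrel lies in the tray, at about (500,257) in the crop. The lever is back with the gate shut, and the adapters have not moved.

```bash
python3 -c "
from station import manip
print(manip.sign_off())"
```

```text
the job is handed in; nothing more can be done
None
```

The thick barrel rolled into its catch tray, the lever came back with the gate shut, nothing else was disturbed as far as the pictures show, and the job is handed in.

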